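# File the specimen carriers in the one-way rack

## Robot

A 7-joint arm with a two-finger parallel gripper is mounted at the origin on the work surface. World frame = base frame: x ahead of the robot, y to its left, z up, the work surface at z = 0. Lengths are in m, angles in rad, forces in N, time in s.
With the tool pointing down it reaches from about 0.425 to 0.925 m from the base axis. Payload 6.8 kg.
Tool frame: the origin (TCP) lies on the front face of the gripper's body, between the roots of the fingers; the fingertips stand 73 mm ahead of it and the grasp point (between the pads) lies 54 mm ahead of it (env.nose_length is the distance from the TCP to the fingertips, in m); z points along the fingers, y is the line along which they close (so a half turn about z gives the same grasp; the last joint's range is limited). The gripper opens to 85 mm and grips with 20 to 120 N. Pads are 22 mm wide; open, the fingers measure 114 mm over their backs; the gripper's body (76 mm by 85 mm) begins 54 mm behind the grasp point. The pads swing forward as they close: fully open they stand 13 mm farther back than shut.
Start: joints at [-1.34, 0.477, 0.022, 1.555, -0.011, 1.109, -0.083], TCP at [0.224, 0.637, 0.304] pointing down, gripper open.
Joint ranges: [-2.96, 2.96], [-0.34, 2.1], [-1.41, 1.46], [0.24, 2.44], [-1.37, 4.51], [0.17, 1.92], [-2.96, 2.96]. Speed limits (rad/s): [2.39, 2.39, 3.14, 3.14, 3.14, 3.14, 3.14].

## Interface

Orientations are given as a unit quaternion [w, x, y, z].
In Python, from cell import env, kin, camera, calibration, job gives the robot as it stands. The module is installed in compiled form; this text tells all that it offers. Calls block until the motion is done:
- env.reach(position, orientation): joint-space move of the TCP to a pose.
- env.movel(position, velocity=0.15, rot=None, stop_force=None): straight line of the TCP; rot=None keeps the orientation; velocity is the mean speed in m/s. With stop_force (N) it stops when the force on the tool has changed by that much, and returns True; else False.
- env.goto_joints(angles): joint-space move.
- env.grip(opening, f_grip=None): finger opening in m; f_grip is the grip in N (None keeps the last); returns when the fingers have stopped.
- env.dwell(seconds).
- kin.inverse_kinematics(position, orientation): joint angles nearest the present ones, or None.
- env.get_state(): the state.
- camera(name): name is "scene" or "top"; returns (picture, depth): 400x640x3 uint8, blue, green, red; 400x640 float32, m along the optical axis (not along the pixel's ray), 0 where there is no reading.
- calibration(name): a dict with "fx", "fy", "cx", "cy" (pixels), "k1" (the pictures are not rectified: a ray, as slopes to the right and down, at radius r is drawn at 1 + k1 r^2 times it, then the intrinsics apply), "rvec" (rotation vector, rad) and "tvec" (3), from world to camera coordinates, as OpenCV has them. Camera axes: x right, y down, z forward; pixel columns grow to the right and rows downward; lengths in m; the calibration is good to about 2 mm. A picture is of the moment at which its call begins. calibration takes no time and is no camera call.
A pose or a line that the arm cannot do raises env.PlanningError and nothing moves.
- job.job_done(): hands the job in; it is judged then, once.
The state is a dict: "time": time; "qpos": joint angles; "joint_velocities": joint speeds; "joint_torque": joint torques, N m; "tcp_pos": TCP position; "orientation": TCP orientation; "force": force on the tool from outside, world axes, zero at the start; "torque": the same for the moment, N m; "opening": finger opening in m; "gripper_force": force on a finger pad.
Only numpy, scipy, OpenCV 4.12 (cv2) and the standard library are available. Lean on these libraries where they do the work, as an engineer would, in place of code of your own. Each camera call takes 0.05 s, during which the arm holds its last target. There are 200 camera calls.

## Task

Slide the rack's cover fully open, then take every specimen carrier from the white tray, set it on the loading deck and push it flat along the lane whose end flag has the colour of its knob, until it is past the red sprung pawl and the pawl has clicked up behind it. When all the carriers are in, slide the cover fully shut again. Do not disturb the other things that stand on the bench.

Things in the scene. Friction and masses are not known exactly. Their poses are not given: they have to be found in the camera images.
- cover (a joint): position (m) of the rack's sliding cover: 0 = fully shut over the loading deck, 0.145 = fully open, parked on the side deck. Moves along the rack's +y with about 2 N of friction and stays where left. Grey plate 66 x 140 x 4 mm, underside 26 mm above the bench, with an upright black grip in its middle
- cover_grip (a point): a point on the axis of the cover's black grip (40 mm along the rack's x, 16 mm along its y, 32 mm tall), 24 mm above the plate, 54 mm above the bench, 8 mm below the grip's top; moves with the cover
- rack: fixed aluminium rack with two parallel one-way lanes. Origin: middle of the loading deck, at bench level; x runs along the lanes from the deck to the far end, y left across them, z up. Lane centre lines at y = +40 and y = -40 mm; lanes 44 mm wide, floor 10 mm above the bench; end block face at x = 210 mm: three carriers fit in a row, a new one pushing on those before it
- rack_deck (a point): middle of the loading deck's surface, 10 mm above the bench. The deck reaches x -37 to +30 mm, y -72 to +72 mm of the rack, and is open above once the cover is parked. A front guide bar at x -44 to -37 mm stands 34 mm above the bench. Flared guides at x 30 to 52 mm lead into each lane, catching about 10 mm either side
- tip_left (a point): tip of the red pawl in the lane at the rack's y = +40 mm, at x = 67 mm. From x = 50 mm on, clear rails (underside 25, top 29 mm above the bench) lie over the lane's edges, leaving a 26 mm slot for the knob: carriers enter only from the deck, sliding flat under the rails. Once a carrier's axis is beyond x = 88 mm the pawl springs up behind it and it cannot come back
- tip_right (a point): the same point of the pawl in the lane at the rack's y = -40 mm
- pawl_left (a joint): angle (rad) of the red pawl in the lane at y = +40 mm: a tongue 14 mm wide sloping up out of the lane floor from x = 38 mm to its tip at x = 67 mm. 0 = up (tip 5 mm above the floor), 0.18 to 0.32 = pressed down by a carrier over it; 1 to 1.5 N at the tip presses it down
- pawl_right (a joint): the same for the lane at y = -40 mm
- bay_left (a point): on the surface of the loading deck, in line with the lane at y = +40 mm
- bay_right (a point): on the surface of the loading deck, in line with the lane at y = -40 mm
- tray: fixed white enamel tray with a blue rim, 260 (its x) x 320 (its y) mm, rim 18 mm above the bench, floor 5 mm above it; origin at the centre of the underside. The carriers start standing in it
- flag_blue: fixed blue block, 18 x 50 x 30 mm, on the far end block of the rack at the end of the lane meant for blue carriers (which of the two lanes varies). Origin: centre of its underside, 35 mm above the bench, on the lane's centre line, 222 mm from the rack's origin along x; axes parallel to the rack's
- flag_orange: fixed orange block, 18 x 50 x 30 mm, on the far end block of the rack at the end of the lane meant for orange carriers (which of the two lanes varies). Origin: centre of its underside, 35 mm above the bench, on the lane's centre line, 222 mm from the rack's origin along x; axes parallel to the rack's
- blue1: specimen carrier with blue knob (may be absent): steel disc of diameter 40 mm, 12 mm thick, with an upright round blue knob of diameter 18 mm, 38 mm tall, in its middle; 50 mm tall in all, about 0.2 kg. Origin: centre of the disc's underside; z up along the knob
- blue2: specimen carrier with blue knob (may be absent): steel disc of diameter 40 mm, 12 mm thick, with an upright round blue knob of diameter 18 mm, 38 mm tall, in its middle; 50 mm tall in all, about 0.2 kg. Origin: centre of the disc's underside; z up along the knob
- blue3: specimen carrier with blue knob (may be absent): steel disc of diameter 40 mm, 12 mm thick, with an upright round blue knob of diameter 18 mm, 38 mm tall, in its middle; 50 mm tall in all, about 0.2 kg. Origin: centre of the disc's underside; z up along the knob
- orange1: specimen carrier with orange knob (may be absent): steel disc of diameter 40 mm, 12 mm thick, with an upright round orange knob of diameter 18 mm, 38 mm tall, in its middle; 50 mm tall in all, about 0.2 kg. Origin: centre of the disc's underside; z up along the knob
- orange2: specimen carrier with orange knob (may be absent): steel disc of diameter 40 mm, 12 mm thick, with an upright round orange knob of diameter 18 mm, 38 mm tall, in its middle; 50 mm tall in all, about 0.2 kg. Origin: centre of the disc's underside; z up along the knob
- orange3: specimen carrier with orange knob (may be absent): steel disc of diameter 40 mm, 12 mm thick, with an upright round orange knob of diameter 18 mm, 38 mm tall, in its middle; 50 mm tall in all, about 0.2 kg. Origin: centre of the disc's underside; z up along the knob
- flow_cup: bystander: steel cup, diameter 56, 55 mm tall; origin at its underside
- jar: bystander: jar, diameter 56, 75 mm tall; origin at its underside
- weight: bystander: steel weight, diameter 36, 50 mm tall; origin at its underside
- brush: bystander: hand brush lying on the bench; origin at its underside
- blotter: bystander: cork block 28 x 36 x 20 mm; origin at its underside
Things that resemble listed ones, but are neither listed nor needed, are in the scene too. Leave any green or pink look-alike of the orange2 alone.

How it is judged:
On the way, in this order (a step that is already met when the one before it is completed fails the run):
1. the cover is slid open (at least 130 mm) (value of joint cover above 0.13 m), for 0.2 s.
2. every carrier is in the lane with the flag of its colour, past the pawl, and both pawls are up (x of blue1 in the frame of flag_blue between -0.1395 and -0.02 m and y of blue1 in the frame of flag_blue between -0.008 and 0.008 m and height (world z) of each of blue1, blue2, blue3, orange1, orange2, orange3 below 0.018 m and angle between each of blue1, blue2, blue3, orange1, orange2, orange3's own z axis and vertical below 0.2 rad and x of blue2 in the frame of flag_blue between -0.1395 and -0.02 m and y of blue2 in the frame of flag_blue between -0.008 and 0.008 m and x of blue3 in the frame of flag_blue between -0.1395 and -0.02 m and y of blue3 in the frame of flag_blue between -0.008 and 0.008 m and x of orange1 in the frame of flag_orange between -0.1395 and -0.02 m and y of orange1 in the frame of flag_orange between -0.008 and 0.008 m and x of orange2 in the frame of flag_orange between -0.1395 and -0.02 m and y of orange2 in the frame of flag_orange between -0.008 and 0.008 m and x of orange3 in the frame of flag_orange between -0.1395 and -0.02 m and y of orange3 in the frame of flag_orange between -0.008 and 0.008 m and value of joint each of pawl_left, pawl_right below 0.08 rad), for 0.2 s.
At the end, for the whole second after the job is handed in: Every carrier present stands flat under the rails (tilt under 0.2 rad) in the lane whose flag has its colour, within 8 mm of the lane's centre line and past the pawl; both pawls are up; the cover is shut to within 8 mm; everything is at rest (all of step 2 and value of joint cover below 0.008 m and linear speed of each of blue1, blue2, blue3, orange1, orange2, orange3 below 0.02 m/s); the robot touches nothing.
It fails at once if a thing on the bench that is not part of the job (steel cup, jar, steel weight, brush, cork block) is moved more than 40 mm (distance of any of flow_cup, jar, weight, brush, blotter from where it was at the start of the episode above 0.04 m).
Of blue1, blue2, blue3, orange1, orange2, orange3 only 4 to 6 are there at a start; the rules pass over those that are not, and their reading is None.
At some moment in a run one of blue1, blue2, blue3, orange1, orange2, orange3 may be knocked a few centimetres aside while the robot is not near it.
Once in a run the grip may slacken for a moment while it holds something.
It also fails if it takes over 210 s, if anything falls off the work surface, if the arm or the gripper's body presses on something with over 40 N, if the wrist force passes 120 N, or if a joint passes its speed limit or range.

## Working session

There is one attempt and no reset: what is moved stays moved. The work goes in short steps, each a Python script; the robot and the scene stay as the last script left them, time stands still between calls to the robot, and variables do not carry over. Pictures are saved under pics/ and viewed, at most 14 in all, crops included, and the job is handed in when it is done.

```bash
mkdir -p pics
cat > h.py <<'E'
import numpy as np, cv2
from cell import env, kin, camera, calibration, job
def cal(n):
    c=calibration(n);R,_=cv2.Rodrigues(np.array(c["rvec"],float));return c,R,np.array(c["tvec"],float).ravel()
def rays(n,uv):
    c,R,t=cal(n);K=np.array([[c["fx"],0,c["cx"]],[0,c["fy"],c["cy"]],[0,0,1.]])
    p=cv2.undistortPoints(np.array(uv,float).reshape(-1,1,2),K,np.array([c["k1"],0,0,0.])).reshape(-1,2)
    d=np.c_[p,np.ones(len(p))]@R; return -R.T@t,d
def onplane(n,uv,z):
    o,d=rays(n,uv); return o+d*((z-o[2])/d[:,2])[:,None]
def withdepth(n,uv,depth):
    o,d=rays(n,uv); uv=np.round(np.array(uv)).astype(int).reshape(-1,2); return o+d*depth[uv[:,1],uv[:,0]][:,None]
def project(n,P):
    c,R,t=cal(n);K=np.array([[c["fx"],0,c["cx"]],[0,c["fy"],c["cy"]],[0,0,1.]])
    return cv2.projectPoints(np.array(P,float).reshape(-1,1,3),np.array(c["rvec"],float),t,K,np.array([c["k1"],0,0,0.]))[0].reshape(-1,2)
E
python3 - <<'E'
from h import *
for n in("top","scene"):
    im,d=camera(n);cv2.imwrite(f"pics/{n}0.png",im);np.savez(f"{n}0.npz",im=im,d=d);print(n,calibration(n),rays(n,[[320,200]]))
print(env.get_state())
E
```

```text
top {'fx': 381.81532431283784, 'fy': 381.81532431283784, 'cx': 316.3520014029251, 'cy': 194.31537085839855, 'k1': 0.01688134002099219, 'rvec': array([ 2.174525  , -2.04299204,  0.22349468]), 'tvec': array([-0.05341963,  0.5921815 ,  0.90079727])} (array([ 0.39225774, -0.0230122 ,  1.00527241]), array([[ 0.19576182, -0.00360724, -0.98080439]]))
scene {'fx': 388.26097404525166, 'fy': 388.26097404525166, 'cx': 312.4342971544109, 'cy': 201.98907973234745, 'k1': 0.02940671918861643, 'rvec': array([ 2.09546982,  1.1874701 , -0.5230432 ]), 'tvec': array([-0.29226781, -0.31537839,  1.45791598])} (array([ 1.24415904, -0.37483513,  0.7886507 ]), array([[-0.61603751,  0.36928154, -0.6960854 ]]))
{'time': 0.1, 'qpos': array([-1.3400927 ,  0.47774155,  0.02230961,  1.55636003, -0.01148226,
        1.10929863, -0.08306618]), 'joint_velocities': array([-2.28333962e-03, -1.90316751e-03,  1.96886018e-03, -2.60816858e-03,
       -1.29271207e-03, -2.64110130e-04, -6.33879101e-05]), 'joint_torque': array([ 3.22032633e-03, -5.97759998e+01,  1.61317762e+00, -2.81955868e+01,
        1.28494235e-02,  4.96165449e-03,  1.91726025e-05]), 'tcp_pos': array([0.22419108, 0.63623722, 0.30300289]), 'orientation': array([-8.01965192e-05,  1.68547825e-01,  9.85693119e-01, -8.36035163e-04]), 'force': array([ 0.82332948, -0.20937849,  0.07682835]), 'torque': array([ 0.02244563,  0.01411145, -0.0078595 ]), 'gripper_force': 0.0, 'opening': 0.08558982634345864}
```

View pics/top0.png

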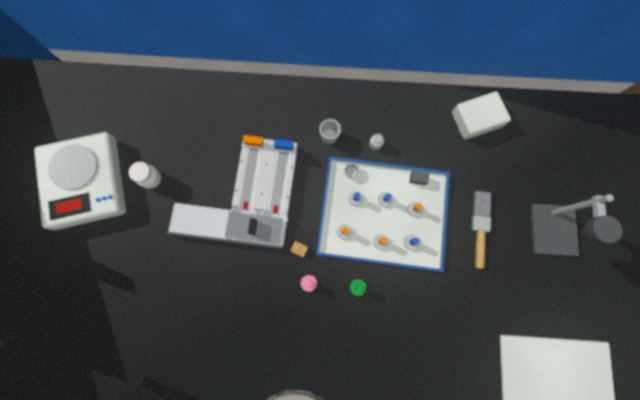

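View pics/scene0.png

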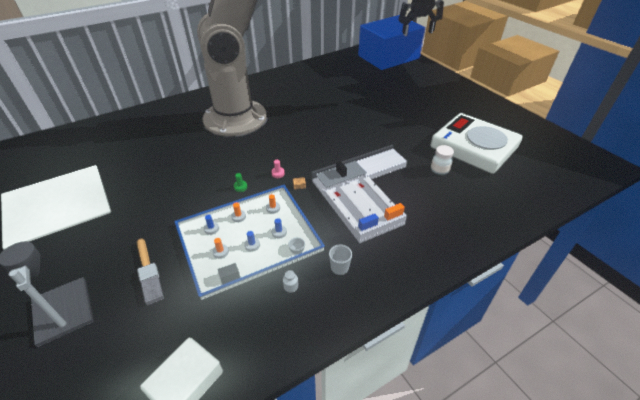

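The top view shows the rack at (265,190), with the orange flag at (253,141) and the blue flag at (284,145). The black grip is at (258,227) and the side deck is to the left. There are six knobs in the tray: blue at (357,198), (387,199) and (414,242), orange at (417,209), (344,231) and (382,241). The cork block is at (299,249).

```bash
cat >> h.py <<'E'
def hsvmask(im,col):
    h=cv2.cvtColor(im,cv2.COLOR_BGR2HSV)
    r={"blue":((100,130,90),(125,255,255)),"orange":((7,140,120),(20,255,255)),"red":((0,130,80),(5,255,255)),"red2":((172,130,80),(180,255,255))}
    m=cv2.inRange(h,*r[col]); return m|cv2.inRange(h,*r["red2"]) if col=="red" else m
def blobs(n,im,d,col,amin=5):
    """list of (area,u,v, median xyz, xyz of the highest part)"""
    k,lab,st,ce=cv2.connectedComponentsWithStats(hsvmask(im,col)); out=[]
    for i in range(1,k):
        if st[i,4]<amin: continue
        v,u=np.nonzero(lab==i); P=withdepth(n,np.c_[u,v],d); P=P[d[v,u]>0]
        if len(P)==0: continue
        z=np.percentile(P[:,2],85); T=P[P[:,2]>z-.006]
        out.append((st[i,4],*ce[i],np.median(P,0),T.mean(0)))
    return out
E
python3 - <<'E'
from h import *
np.set_printoptions(precision=4,suppress=True)
for n in("top","scene"):
    f=np.load(n+"0.npz");im,d=f["im"],f["d"]
    for col in("blue","orange","red"):
        for b in blobs(n,im,d,col):
            if 0.3<b[3][0]<.95 and abs(b[3][1])<.6 and b[0]<900: print(n,col,b[0],np.round(b[1:3],1),b[3],b[4])
f=np.load("top0.npz");im,d=f["im"],f["d"]
# grip: dark, z>.05
v,u=np.mgrid[205:245,235:295];u=u.ravel();v=v.ravel();P=withdepth("top",np.c_[u,v],d)
s=(P[:,2]>.045)&(P[:,2]<.09);print("grip",s.sum(),P[s].mean(0),P[s].min(0),P[s].max(0),P[s][:,2].max())
E
python3 -c "
import cv2
a=cv2.imread('pics/top0.png');cv2.imwrite('pics/c1.png',cv2.resize(a[120:280,160:310],None,fx=5,fy=3.7)[:600,:800]) if 0 else cv2.imwrite('pics/c1.png',cv2.resize(a[125:265,160:320],None,fx=4,fy=4,interpolation=2))"
```

```text
top blue 157 [283.3 143.6] [0.7222 0.0779 0.0655] [0.7222 0.0768 0.066 ]
top blue 822 [391.3 211.4] [ 0.5826 -0.2353  0.0182] [ 0.5725 -0.2113  0.0189]
top blue 30 [356.5 195.8] [ 0.5981 -0.119   0.056 ] [ 0.5992 -0.1191  0.0566]
top blue 29 [387.2 196.7] [ 0.6006 -0.1961  0.0555] [ 0.6017 -0.1974  0.0561]
top blue 33 [414.4 241. ] [ 0.4933 -0.266   0.0551] [ 0.4934 -0.2678  0.0559]
top orange 185 [252.6 139.8] [0.7277 0.1589 0.0645] [0.7276 0.1567 0.0657]
top orange 39 [417.7 206.7] [ 0.58   -0.2742  0.055 ] [ 0.5809 -0.2758  0.056 ]
top orange 31 [344.4 230.1] [ 0.5093 -0.0912  0.0548] [ 0.5095 -0.0921  0.0555]
top orange 36 [382.7 240.4] [ 0.4896 -0.1883  0.0552] [ 0.4899 -0.1883  0.0556]
top red 295 [ 68.3 205.6] [0.5275 0.5984 0.0598] [0.5274 0.5978 0.06  ]
top red 22 [245.3 205.1] [0.5643 0.1696 0.0137] [0.564  0.1691 0.0135]
top red 20 [275.2 208.7] [0.5598 0.0899 0.014 ] [0.5594 0.0895 0.014 ]
scene blue 14 [447.5 134.5] [0.5545 0.5189 0.0599] [0.5551 0.517  0.0597]
scene blue 209 [281.7 201.6] [ 0.4775 -0.0401  0.0202] [ 0.5102 -0.0635  0.0201]
scene blue 233 [193.4 229.1] [
[... 461 characters left out ...]
300.8 391.2] [ 0.9115 -0.2304 -0.2002] [ 0.9168 -0.2484 -0.1505]
scene orange 59 [271.8 200.5] [ 0.5174 -0.0947  0.0448] [ 0.5149 -0.0934  0.0557]
scene orange 68 [236.6 209. ] [ 0.4978 -0.19    0.0445] [ 0.4937 -0.1893  0.0562]
scene orange 206 [394.3 210.7] [0.7373 0.155  0.0628] [0.7326 0.1574 0.0661]
scene orange 68 [218.3 244.1] [ 0.5904 -0.2763  0.0496] [ 0.5868 -0.2762  0.0548]
scene red 92 [460.3 122.9] [0.5289 0.5978 0.0612] [0.5298 0.5981 0.0612]
scene red 5 [360.8 185.2] [0.5716 0.1692 0.0161] [0.5695 0.1699 0.017 ]
scene red 7 [337. 194.] [0.5651 0.0904 0.0161] [0.5649 0.09   0.0161]
grip 124 [0.5046 0.1381 0.0609] [0.4849 0.1306 0.0452] [0.5249 0.1478 0.0674] 0.06740578640464767
```

View pics/c1.png

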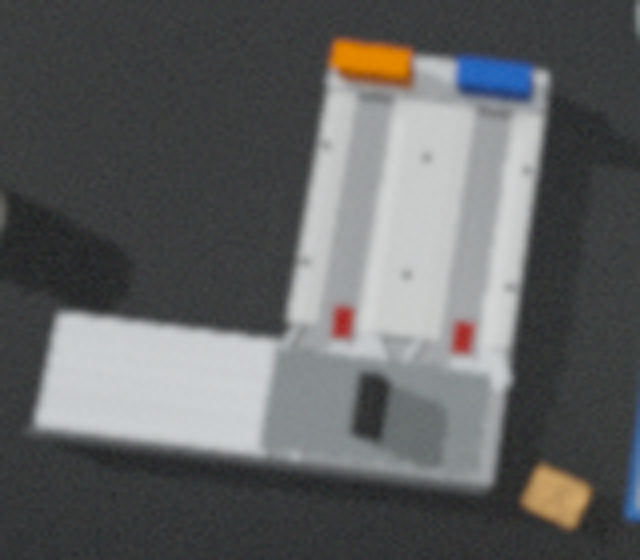

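```bash
cat >> h.py <<'E'
from scipy.spatial.transform import Rotation
PSI=-0.07; O=np.array([0.5055,0.134]); RX=np.array([np.cos(PSI),np.sin(PSI)]); RY=np.array([-np.sin(PSI),np.cos(PSI)])
def rk(x,y,z): return np.r_[O+x*RX+y*RY,z]
def quat(a):
    y=np.array([np.cos(a),np.sin(a),0]);z=np.array([0,0,-1.]);q=Rotation.from_matrix(np.c_[np.cross(y,z),y,z]).as_quat();return q[[3,0,1,2]]
Q=quat(np.pi/2+PSI)
def st(k): return env.get_state()[k]
E
python3 - <<'E'
from h import *
np.set_printoptions(precision=4,suppress=True)
env.reach(rk(0,0,.20),Q); env.grip(.05,40)
print(env.movel(rk(0,0,.112),.12,stop_force=12),st("tcp_pos"))
env.grip(0,40);print(st("opening"),st("gripper_force"))
print(env.movel(rk(0,.1455,.112),.12,stop_force=25),st("tcp_pos"),st("force"),st("opening"))
env.grip(.05); env.movel(rk(0,.1455,.2),.2)
env.reach(rk(0,.25,.3),Q);im,d=camera("top");cv2.imwrite("pics/t1.png",im[120:280,150:460].repeat(2,0).repeat(2,1))
for c in("blue","orange","red"):
    for b in blobs("top",im,d,c):
        if b[0]<300 and b[3][0]>.35: print(c,b[0],b[3],b[4])
print(st("time"))
E
```

```text
False [0.5059 0.134  0.1125]
0.014961320902089563 42.011255621910095
False [0.5159 0.2785 0.1129] [-2.2909 -2.8059  8.3305] 0.015269271117036208
blue 158 [0.7221 0.078  0.0651] [0.7224 0.0769 0.0657]
blue 29 [ 0.598  -0.1185  0.0553] [ 0.5989 -0.119   0.0555]
blue 29 [ 0.6005 -0.1964  0.0552] [ 0.6016 -0.1974  0.0558]
blue 34 [ 0.4932 -0.2663  0.055 ] [ 0.4934 -0.2678  0.0555]
orange 185 [0.7282 0.159  0.0646] [0.7278 0.1572 0.0657]
orange 38 [ 0.5799 -0.2742  0.0554] [ 0.5812 -0.2752  0.0557]
orange 30 [ 0.5092 -0.0922  0.0561] [ 0.5094 -0.0922  0.056 ]
orange 35 [ 0.4893 -0.1883  0.0555] [ 0.4897 -0.1886  0.0562]
red 234 [0.5219 0.6044 0.06  ] [0.5182 0.58   0.095 ]
red 21 [0.5646 0.169  0.014 ] [0.5643 0.1689 0.0141]
red 20 [0.5598 0.0899 0.0142] [0.5598 0.0895 0.0144]
6.9833
```

View pics/t1.png

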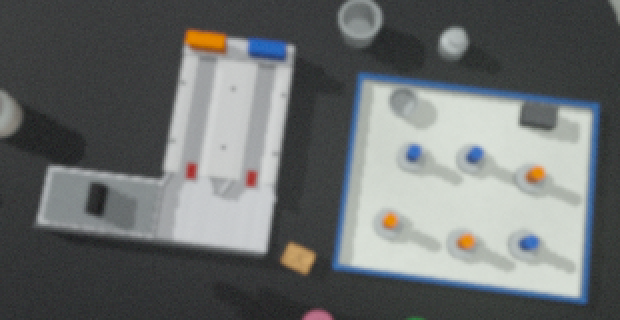

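The cover is open: the grey plate is parked on the left at (100,195) in the crop. The deck is clear and both pawls are visible. I'll run one carrier first.

```bash
cat >> h.py <<'E'
def carriers():
    im,d=camera("top"); out=[]
    for c in("blue","orange"):
        for b in blobs("top",im,d,c,8):
            p=b[4]
            if b[0]<120 and .38<p[0]<.75 and -.36<p[1]<-.03 and .045<p[2]<.066: out.append((c,p[0]+.0025,p[1]))
    return out,im,d
def run(c,x,y):
    ly=.04 if c=="orange" else -.04
    env.grip(.05,50)
    env.reach([x,y,.19],Q)
    if env.movel([x,y,.103],.15,stop_force=12): print("pick bump",st("tcp_pos"))
    env.grip(0,50); w=st("opening"); print(c,round(w,4))
    if w<.012: env.movel([x,y,.2],.2); return False
    env.movel([x,y,.19],.2)
    env.movel(rk(-3e-3,ly,.19),.25)
    if not .013<st("opening")<.023: print("lost",st("opening")); return False
    s=env.movel(rk(-3e-3,ly,.107),.12,stop_force=8); print("place",s,np.round(st("tcp_pos"),4))
    env.grip(.032); env.movel(rk(-3e-3,ly,.109),.1); env.grip(0,50); w=st("opening"); print("regrasp",round(w,4))
    if not .013<w<.023: print("no regrasp");return False
    s=env.movel(rk(.097,ly,.109),.08,stop_force=25); e=env.get_state(); print("push",s,np.round(e["tcp_pos"]-rk(.097,ly,.109),4),np.round(e["force"],1),round(e["opening"],4))
    if s: return False
    env.grip(.032); env.movel(rk(.095,ly,.19),.2)
    return True
E
python3 - <<'E'
from h import *
L,_,_=carriers(); t=min([l for l in L if l[0]=="orange"],key=lambda l:-l[2]); print(len(L),t)
print(run(*t)); env.reach(rk(0,.0,.3),Q) if 0 else None
L,im,d=carriers();print(L,st("time"));cv2.imwrite("pics/t2.png",im[110:290,150:460].repeat(2,0).repeat(2,1))
im,d=camera("scene");cv2.imwrite("pics/s2.png",im[130:260,160:430].repeat(2,0).repeat(2,1))
E
```

```text
6 ('orange', np.float64(0.5121329038016443), np.float64(-0.09222060230925629))
orange 0.0161
place True [0.5044 0.1726 0.1077]
regrasp 0.0164
push True [-0.0982  0.0068  0.    ] [-1.3  0.2  5.7] 0.0165
False
[('blue', np.float64(0.6018879799892671), np.float64(-0.11921498781360126)), ('blue', np.float64(0.6040687418476408), np.float64(-0.19715626744618078)), ('blue', np.float64(0.495823035192865), np.float64(-0.2676933277458141)), ('orange', np.float64(0.5836715750396716), np.float64(-0.2757914983132871)), ('orange', np.float64(0.49224425651094617), np.float64(-0.1886534825812791))] 13.8333
```

View pics/t2.png

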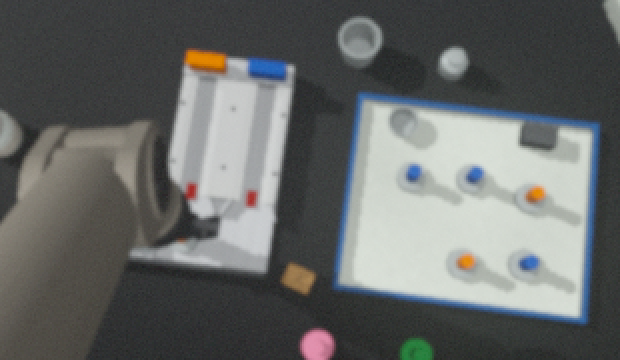

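View pics/s2.png

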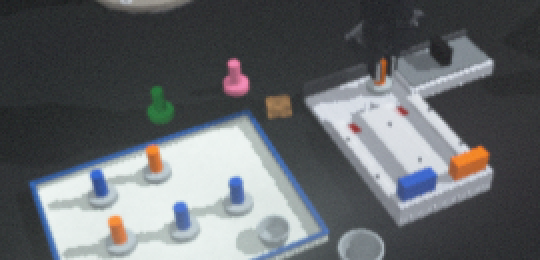

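The top and scene views show the orange carrier standing upright on the deck in the fingers, at (380,80) in the scene crop. The push stopped at once because the force guard tripped, so I'll check the forces and push on.

Run:
```python
from h import *
np.set_printoptions(precision=3,suppress=True)
print(st("force"),st("tcp_pos"))
for x in (.02,.04,.06,.08,.097):
    s=env.movel(rk(x,.04,.109),.06,stop_force=40); e=env.get_state(); print(x,s,e["tcp_pos"]-rk(x,.04,.109),e["force"],e["opening"])
    if s: break
```

```text
[-1.097 -0.732  4.607] [0.507 0.174 0.109]
0.02 False [ 0. -0. -0.] [ 1.419 -0.454 -0.94 ] 0.016275363337339636
0.04 False [-0.  0. -0.] [ 0.881 -0.379  0.028] 0.01595878408979483
0.06 False [ 0. -0. -0.] [ 0.902 -0.039 -0.966] 0.01612719896784399
0.08 False [ 0. -0. -0.] [ 1.271 -0.165 -0.488] 0.016272943044109162
0.097 False [ 0. -0. -0.] [ 1.341  0.581 -0.433] 0.01606854875802674
```

```bash
sed -i 's/env.grip(0,50); w=st("opening"); print("regrasp"/env.grip(0,50); env.dwell(.3); w=st("opening"); print("regrasp"/; s/\.08,stop_force=25)/.08,stop_force=35)/' h.py
python3 - <<'E'
from h import *
env.grip(.032); env.movel(rk(.095,.04,.19),.2)
L,_,_=carriers(); t=max([l for l in L if l[0]=="blue"],key=lambda l:l[2]); print(len(L),t)
print(run(*t)); L,_,_=carriers();print(len(L),st("time"))
env.reach([.5,-.15,.3],Q)
im,d=camera("scene");cv2.imwrite("pics/s3.png",im[130:260,160:430].repeat(2,0).repeat(2,1))
im,d=camera("top")
for c in("blue","orange","red"):
    for b in blobs("top",im,d,c):
        if b[0]<300 and b[3][0]>.35 and 0<b[3][1]<.3: p=b[4][:2]-O;print(c,b[0],p@RX,p@RY,b[4][2])
E
```

```text
5 ('blue', np.float64(0.6016807320769495), np.float64(-0.11893475124083953))
blue 0.0162
place True [0.499  0.0934 0.1083]
regrasp 0.0161
push True [-0.0979  0.0067  0.    ] [-3.  -0.   7.4] 0.0161
False
4 23.6083
blue 157 0.22015334206366935 -0.041699321322166374 0.06567054832475769
orange 186 0.21996579780919806 0.038510016932714754 0.06559053828138912
orange 36 0.08753303128668337 0.036555604998170114 0.061019168716148146
red 20 0.05635507612166938 0.039322706453842025 0.01316588998315139
red 20 0.05730619461948085 -0.040621742062200726 0.014252368970590807
```

View pics/s3.png

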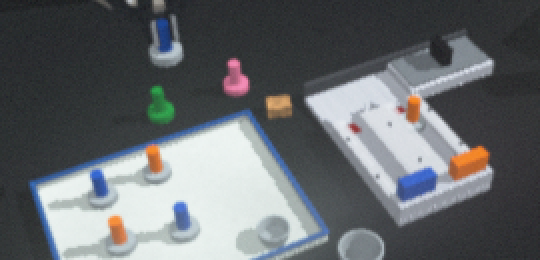

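Orange stands past the pawl at rack x ≈ 0.09, at (413,110) in the crop. Blue is still held, at (165,40). The trip comes from preload when the fingers close, so I'll make a short unguarded first step and push a little further.

```bash
python3 - <<'E'
s=open('h.py').read()
s=s.replace('    s=env.movel(rk(-3e-3,ly,.107)','    return deliver(ly)\ndef deliver(ly):\n    s=env.movel(rk(-3e-3,ly,.107)')
s=s.replace('    s=env.movel(rk(.097,ly,.109),.08','    env.movel(rk(.006,ly,.109),.03); env.dwell(.2)\n    s=env.movel(rk(.104,ly,.109),.08').replace('e["tcp_pos"]-rk(.097','e["tcp_pos"]-rk(.104').replace('rk(.095,ly,.19)','rk(.100,ly,.19)')
open('h.py','w').write(s)
E
tail -22 h.py
python3 - <<'E'
from h import *
env.movel([.5,-.15,.19],.25); env.movel(rk(-3e-3,-.04,.19),.25); print(st("opening"))
if deliver(-.04):
    L,_,_=carriers(); t=max(L,key=lambda l:l[2]); print(len(L),t); print(run(*t))
L,im,d=carriers();print(len(L),st("time"))
E
```

```text
if b[0]<120 and .38<p[0]<.75 and -.36<p[1]<-.03 and .045<p[2]<.066: out.append((c,p[0]+.0025,p[1]))
    return out,im,d
def run(c,x,y):
    ly=.04 if c=="orange" else -.04
    env.grip(.05,50)
    env.reach([x,y,.19],Q)
    if env.movel([x,y,.103],.15,stop_force=12): print("pick bump",st("tcp_pos"))
    env.grip(0,50); w=st("opening"); print(c,round(w,4))
    if w<.012: env.movel([x,y,.2],.2); return False
    env.movel([x,y,.19],.2)
    env.movel(rk(-3e-3,ly,.19),.25)
    if not .013<st("opening")<.023: print("lost",st("opening")); return False
    return deliver(ly)
def deliver(ly):
    s=env.movel(rk(-3e-3,ly,.107),.12,stop_force=8); print("place",s,np.round(st("tcp_pos"),4))
    env.grip(.032); env.movel(rk(-3e-3,ly,.109),.1); env.grip(0,50); env.dwell(.3); w=st("opening"); print("regrasp",round(w,4))
    if not .013<w<.023: print("no regrasp");return False
    env.movel(rk(.006,ly,.109),.03); env.dwell(.2)
    s=env.movel(rk(.104,ly,.109),.08,stop_force=35); e=env.get_state(); print("push",s,np.round(e["tcp_pos"]-rk(.104,ly,.109),4),np.round(e["force"],1),round(e["opening"],4))
    if s: return False
    env.grip(.032); env.movel(rk(.100,ly,.19),.2)
    return True
0.016443111057470382
place True [0.4988 0.0934 0.1083]
regrasp 0.0162
push False [-0.0007  0.0002 -0.0001] [-3.6  0.   5.4] 0.0161
4 ('orange', np.float64(0.4923381626484976), np.float64(-0.1883326913863042))
orange 0.0161
place True [0.5045 0.1729 0.1077]
regrasp 0.0164
push False [-0.001  -0.0001 -0.    ] [-7.1  0.3  6.1] 0.0163
True
3 40.825
```

Run:
```python
from h import *
for k in range(3):
    L,_,_=carriers(); print(len(L))
    if not L: break
    t=max(L,key=lambda l:l[2]); print(t)
    if not run(*t): break
print(st("time"),st("opening"))
im,d=camera("scene");cv2.imwrite("pics/s4.png",im[130:260,160:430].repeat(2,0).repeat(2,1))
```

```text
3
('blue', np.float64(0.6044911492506061), np.float64(-0.19764194619439993))
blue 0.0163
place True [0.499  0.0936 0.1083]
regrasp 0.0162
push False [-0.0013 -0.0001  0.    ] [-7.2  0.1  8.7] 0.0163
2
('blue', np.float64(0.4960339182681589), np.float64(-0.26697092368156033))
blue 0.0164
place True [0.4988 0.0932 0.1078]
regrasp 0.0164
push False [-0.004   0.0004 -0.    ] [-14.8  -0.6  19. ] 0.0162
1
('orange', np.float64(0.5833159485085873), np.float64(-0.2753072466167981))
orange 0.0165
place True [0.5045 0.1736 0.1083]
regrasp 0.0163
push False [-0.0016  0.0001  0.0001] [-10.   -0.3   9.6] 0.0161
70.1583 0.03213633606631148
```

View pics/s4.png

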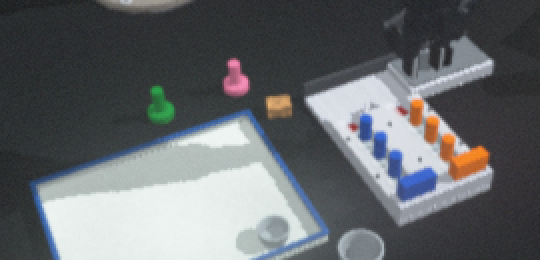

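All six are in their lanes, three per colour. I'll clear the arm, measure the last ones, and look at the pawls.

Run:
```python
from h import *
env.movel(rk(.1,.145,.25),.25);env.reach(rk(0,.2,.25),Q)
im,d=camera("top");cv2.imwrite("pics/t5.png",cv2.resize(im[125:265,160:320],None,fx=4,fy=4,interpolation=2))
for n in("top","scene"):
  if n=="scene": im,d=camera(n)
  for c in("blue","orange","red"):
    for b in blobs(n,im,d,c):
        if b[0]<300 and b[3][0]>.35 and 0<b[3][1]<.3: p=b[4][:2]-O;print(n,c,b[0],np.round([p@RX,p@RY,b[4][2]],4))
```

```text
top blue 159 [ 0.2203 -0.0421  0.0657]
top blue 31 [ 0.1687 -0.0424  0.0605]
top blue 33 [ 0.1293 -0.0418  0.0603]
top blue 28 [ 0.0884 -0.0421  0.0606]
top orange 184 [0.22   0.0386 0.0655]
top orange 41 [0.1753 0.0365 0.0609]
top orange 37 [0.1353 0.0369 0.0607]
top orange 39 [0.0953 0.0374 0.0604]
top red 19 [0.0569 0.0392 0.0142]
top red 19 [ 0.0574 -0.0407  0.0144]
scene blue 62 [ 0.0947 -0.0421  0.0603]
scene blue 61 [ 0.1348 -0.0419  0.0607]
scene blue 248 [ 0.2193 -0.0421  0.0651]
scene orange 61 [0.1005 0.0377 0.0609]
scene orange 66 [0.1405 0.0369 0.0597]
scene orange 278 [0.2208 0.0391 0.066 ]
scene red 6 [0.0613 0.0421 0.0156]
```

View pics/t5.png

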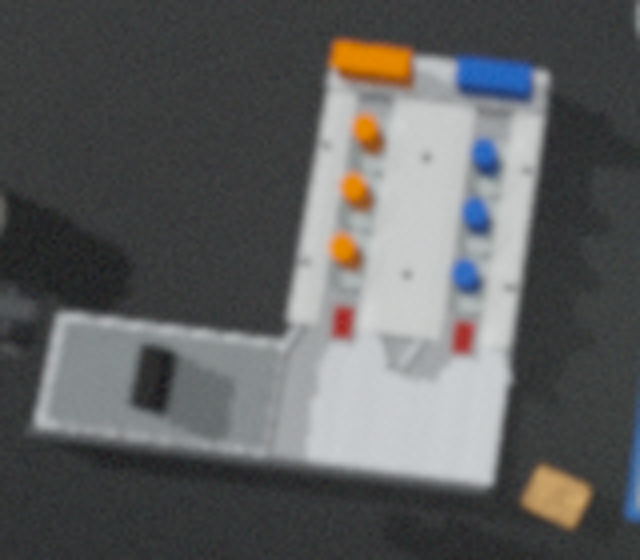

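The top view shows three orange and three blue knobs in line. Both red pawls, at (343,322) and (463,337), look fully exposed as at the start. The last blue is at x ≈ 0.093, so I'll nudge it 6 mm further for margin, then shut the cover.

Run:
```python
from h import *
np.set_printoptions(precision=4,suppress=True)
env.grip(.04,40); env.reach(rk(.093,-.04,.2),Q); env.movel(rk(.093,-.04,.109),.12,stop_force=12)
env.grip(0,40);print(st("opening"));print(env.movel(rk(.1,-.04,.109),.03,stop_force=40),st("force"))
env.grip(.032);env.movel(rk(.1,-.04,.2),.2)
env.grip(.05,40);env.reach(rk(0,.145,.2),Q);print(env.movel(rk(0,.145,.112),.12,stop_force=12))
env.grip(0,40);print(st("opening"))
print(env.movel(rk(0,.01,.112),.12,stop_force=25),env.movel(rk(0,-.001,.112),.03,stop_force=25),st("tcp_pos"),st("force"))
env.grip(.05);env.movel(rk(0,0,.2),.2);env.reach(rk(0,.3,.3),Q)
im,d=camera("top");cv2.imwrite("pics/t6.png",cv2.resize(im[125:265,160:320],None,fx=4,fy=4,interpolation=2))
for c in("blue","orange","red"):
    for b in blobs("top",im,d,c):
        if b[0]<300 and b[3][0]>.35 and 0<b[3][1]<.3: p=b[4][:2]-O;print(c,b[0],np.round([p@RX,p@RY,b[4][2]],4))
v,u=np.mgrid[205:245,235:295];u=u.ravel();v=v.ravel();P=withdepth("top",np.c_[u,v],d)
s=(P[:,2]>.045)&(P[:,2]<.09);print("grip",s.sum(),P[s].mean(0),st("time"))
```

```text
0.01671622937145246
False [-13.0469   0.237   21.5722]
False
0.015273022487343035
False False [0.5061 0.1336 0.1128] [-0.1894  1.9038  7.639 ]
blue 159 [ 0.2203 -0.0416  0.0659]
blue 32 [ 0.1691 -0.0426  0.0615]
blue 33 [ 0.1298 -0.0418  0.0609]
blue 30 [ 0.0895 -0.0418  0.0606]
orange 186 [0.22   0.0385 0.0656]
orange 41 [0.1756 0.0365 0.0603]
orange 38 [0.1354 0.0369 0.0607]
orange 39 [0.0952 0.0373 0.0608]
red 22 [0.0569 0.039  0.0137]
red 21 [ 0.0569 -0.0409  0.0141]
grip 122 [0.5039 0.1315 0.061 ] 81.7833
```

View pics/t6.png

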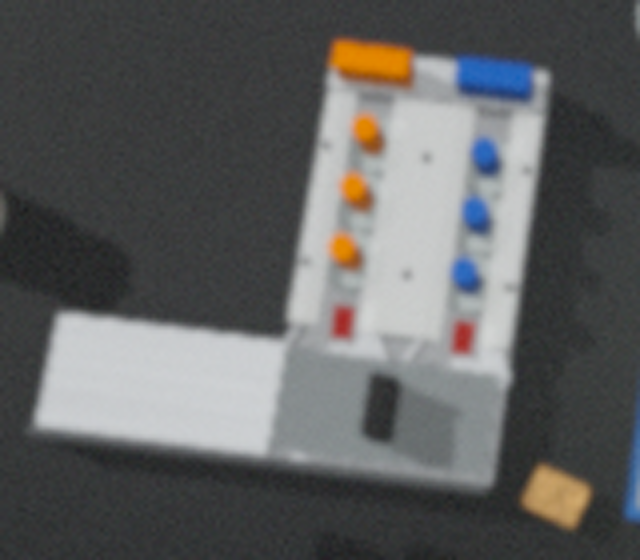

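Pawls and carriers look right. The grip sits about 6 mm further toward −y than at the start, so I'll press gently to find the shut stop.

Run:
```python
from h import *
np.set_printoptions(precision=4,suppress=True)
env.grip(.05,40);env.reach(rk(0,0,.2),Q);env.movel(rk(0,-.002,.112),.12,stop_force=12)
env.grip(0,40);env.dwell(.3);print(st("force"))
print(env.movel(rk(0,-.014,.112),.02,stop_force=10),(st("tcp_pos")[:2]-O)@RY,st("force"))
env.grip(.05);env.movel(rk(0,-.003,.2),.2);env.reach(rk(0,.3,.3),Q)
im,d=camera("top");P=withdepth("top",np.c_[np.mgrid[235:295,205:245].reshape(2,-1).T],d)
s=(P[:,2]>.045)&(P[:,2]<.09);print("grip",s.sum(),P[s].mean(0),(P[s].mean(0)[:2]-O)@RY,st("time"))
for c in("blue","orange","red"): print(c,[np.round((b[4][:2]-O)@RX,4) for b in blobs("top",im,d,c) if b[0]<100 and 0<b[3][1]<.3])
```

```text
[-1.713   3.6722  5.5313]
True -0.0005988686539438878 [0.473 0.258 4.117]
grip 122 [0.5039 0.1315 0.0608] -0.0026253739332868548 87.375
blue [np.float64(0.1695), np.float64(0.1296), np.float64(0.0897)]
orange [np.float64(0.1749), np.float64(0.1352), np.float64(0.0953)]
red [np.float64(0.0564), np.float64(0.0579)]
```

```bash
python3 -c "
from h import *
print(job.job_done())"
```

```text
the job is handed in; nothing more can be done
None
```

I handed the job in after about 87 s of robot time. My last camera check showed all six carriers in the lanes of their colour past the raised pawls, with the cover shut. The hand-in gave no verdict, so I can't confirm the judged result.

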